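# Rock a stuck vial block out of a block heater

### The job

The empty vial block with the T-handle is stuck tight in the block heater. Take it by the T-handle, rock it side to side, along the length of the handle's bar, until it has worked its way up and come free, without lifting or tipping the heater off its feet or dragging it about, and leave the filled block and everything else as it is. Finish while still holding the block by its handle, upright and still, a couple of centimetres clear above its own well, so that I can wipe the well out.

Things in the scene. Friction and masses are not known exactly. Their poses are not given: they have to be found in the camera images.
- heater: Block heater: white case standing loose on the bench on four rubber feet, 190 (x) x 220 (y) x 85 mm high, about 3.6 kg. Origin: centre of its underside at bench level; z up; -x is its front with the sloping dark panel, +y its left. Its flat top, 85 mm up, has two wells side by side, 40 mm deep (floors 45 mm above the bench), centred 25 mm behind (+x of) its middle, 45 mm left and right.
- well_left (a point): Centre of the mouth of the left (+y) well, level with the heater's top; axes as the heater's. Each well is 73 (x) x 65 (y) x 40 mm deep. In both its y side walls a bowed steel contact spring, 17 mm below the top, presses on the block with about 42 N.
- well_right (a point): Centre of the mouth of the right (-y) well, like the left one.
- block: The stuck block: empty aluminium vial block 70 (x) x 60 (y) x 50 mm high, about 0.46 kg with its T-handle, eight 12 mm bores. It sits on the floor of the left or the right well, axes parallel to the heater's, 10 mm proud of the heater's top, with 2.5 mm of room on each y side and 1.5 mm on each x side. Origin: centre of its underside; z up. 25 mm up it slips off the springs, 40 mm up it is clear.
- tee: T-handle screwed upright into the middle of the stuck block: a 10 mm steel post with a steel cross bar 60 (along y) x 14 (x) x 14 mm. Origin: middle of the bar, 105 mm above the block's underside, 55 mm above its upper face; axes as the block's. A straight pull would need 48 to 61 N, but the heater with both blocks weighs 45 N and would come up with it.
- edge_a (a point): Middle of the block's +y lower edge, 30 mm from its origin. The block can lean about 0.1 rad either way along y (10 mm at the bar, which tips along with it) before it jams; leaning it takes about 1 to 1.5 N m, or 12 to 20 N sideways at the bar. While it is being rocked it slips up past the springs with only a light lift, 3 to 5 mm a swing, and stays up where it is left.
- edge_b (a point): Middle of the block's -y lower edge, 30 mm from its origin.
- filled_block: The other block in the other well: same size and seat, no handle, five amber vials with white caps standing 12 mm above its upper face. Origin: centre of its underside. It stays in.
- bottle: Amber reagent bottle, 68 mm across, 130 mm tall, standing beside the heater; origin: centre of its underside. To be left alone.
- vial_rack: Low white rack of small vials, 70 x 150 x 40 mm, on the heater's other side; origin: centre of its underside. To be left alone.
- beaker: Small steel beaker, 66 mm across, 70 mm tall, behind the heater; origin: centre of its underside. To be left alone.
Not all that is in view belongs to the job. What is shaped like the filled_block but blue is not meant.

How it is judged:
By the outcome, as a careful person would: the job done as asked, in the order asked, and still so for the second after the job is handed in, while the arm keeps its last pose, push and grip.
It also fails if it takes over 43 s, if anything falls off the work surface, if the arm or the gripper's body presses on something with over 40 N, if the wrist force passes 120 N, or if a joint passes its speed limit or range.

### The arm

A 6-joint arm with a two-finger parallel gripper is mounted at the origin on the work surface. World frame = base frame: x ahead of the robot, y to its left, z up, the work surface at z = 0. Lengths are in mm, angles in rad, forces in N, time in s.
With the tool pointing down it reaches from about 400 to 925 mm from the base axis. Payload 12.5 kg.
Tool frame: the origin (TCP) lies midway between the tips of the shut fingers; the grasp point (between the pads) lies 19 mm behind it (env.grip_depth is the distance from the TCP to the grasp point, in mm); z points along the fingers, y is the line along which they close (so a half turn about z gives the same grasp; the last joint's range is limited). The gripper opens to 95 mm and grips with 3 to 60 N. Pads are 20 mm wide; open, the fingers measure 119 mm over their backs; the gripper's body (75 mm by 180 mm) begins 59 mm behind the grasp point.
Start: joints at [1.195, 0.491, 1.559, -0, 1.092, -0.106], TCP at [166.569, 602.413, 214.661] pointing down, gripper open.
Joint ranges: [-3.1, 3.1], [-0.84, 2.19], [0.05, 2.79], [-1.13, 4.28], [0.06, 2.93], [-2.69, 2.69]. Speed limits (rad/s): [2.22, 2.22, 2.79, 3.14, 3.14, 3.14].

### API

Orientations are given as [roll, pitch, yaw] about the fixed x, y, z axes, in that order (R = Rz(yaw) Ry(pitch) Rx(roll)).
In Python, from cell import monitor, viewer, order, env gives the robot as it stands.
- The arm moves only by the tool move_arm, never from a script. Its argument "moves" is one flat list of numbers, 4 for each row, row after row: the shift along the tool's x, y, z normalised to -1 to 1, where 1 is 0.15 m, then the turn about the tool's z normalised to -1 to 1, where 1 is pi/2 rad. A call has 1 to 10 rows; each row shifts and turns the commanded pose from where the row before left it, along the tool's axes as they then stand; what a row does not reach is not made up. A row lasts 1/8 s, in which the tool goes at most 62.5 mm and 10.7 degrees, less where a joint would pass 70% of its speed; a pose out of reach is approached as far as the arm can. A call with a number of a shift or a turn outside -1 to 1 is refused whole. A call with a gripper value outside its range is refused whole. "claw" is the finger opening in mm, from 0 to 95.1, set as the call begins (left out, the last holds). The fingers move at their own pace and stop on an object; the grip force is fixed at half the most. Time passes only in rows, so rows that do not move let the fingers close. It gives the time, the measured TCP pose, the force, the opening and the grip force at its end, in the units of the state.
- monitor.state(): the state, without advancing time (a new reading comes with each control period).
- viewer.read_camera(name): name is "side" or "top"; returns the picture (400x640x3 uint8, red, green, blue); there is no depth.
- viewer.camera_info(name): a dict with "K" (3x3 intrinsics, pixels), "dist_coeffs" ([k1, k2, p1, p2, k3] as OpenCV has them; the pictures are not rectified), "camera_from_world" (4x4, takes a point from world to camera coordinates). Camera axes: x right, y down, z forward; pixel columns grow to the right and rows downward; lengths in mm; the calibration is good to about 2 mm. A picture is of the moment at which its call begins. camera_info takes no time and is no camera call.
- order.job_done(): hands the job in; it is judged then, once.
The state is a dict: "t": time; "joints": joint angles; "qvel": joint speeds; "tau": joint torques, N m; "eef_pos": TCP position; "tcp_rot": TCP orientation; "ft_force": force on the tool from outside, world axes, zero at the start; "moment": the same for the moment, N m; "opening": opening from 0.0 (shut) to 1.0 (fully open); "grip_force": force on a finger pad.
Only numpy, scipy, OpenCV 4.12 (cv2) and the standard library are available. Lean on these libraries where they do the work, as an engineer would, in place of code of your own. Each camera call takes 0.05 s, during which the arm holds its last target. There are 200 camera calls.

## Working session

There is one attempt and no reset: what is moved stays moved. The work goes in short steps, Python scripts to look and compute and a tool call to move; the robot and the scene stay as the last step left them, time stands still between calls to the robot, and variables do not carry over. Pictures are saved under pics/ and viewed, at most 10 in all, crops included, and the job is handed in when it is done.

Besides the shell and the picture viewer there is one more tool, called as a command line: name --argument value ..., lists and objects as JSON in quotes. move_arm: Moves the arm, as the interface text tells. Scaled input: -1 to 1 covers 0.15 m each way for a shift and pi/2 rad each way for a turn. Its arguments: {"type":"object","properties":{"moves":{"type":"array"},"claw":{"type":"number"}},"required":["moves"]}

```bash
mkdir -p pics
python3 - <<'E'
from cell import monitor, viewer, order, env
import cv2
for n in("top","side"):
    im=viewer.read_camera(n); cv2.imwrite(f"pics/{n}0.png",im[:,:,::-1]); 
    i=viewer.camera_info(n); print(n,i)
print(monitor.state())
E
```

```text
top {'K': array([[363.76682866,   0.        , 315.72862414],
       [  0.        , 363.76682866, 202.09857849],
       [  0.        ,   0.        ,   1.        ]]), 'dist_coeffs': array([-0.00766854,  0.        ,  0.        ,  0.        ,  0.        ]), 'camera_from_world': array([[ 2.53363706e-02, -9.99677197e-01,  1.88923013e-03,
         2.09814021e+01],
       [-9.84436707e-01, -2.52787729e-02, -1.73911911e-01,
         6.00760036e+02],
       [ 1.73903529e-01,  2.54646914e-03, -9.84759401e-01,
         8.34378683e+02],
       [ 0.00000000e+00,  0.00000000e+00,  0.00000000e+00,
         1.00000000e+00]])}
side {'K': array([[507.54462616,   0.        , 325.63741199],
       [  0.        , 507.54462616, 193.32802093],
       [  0.        ,   0.        ,   1.        ]]), 'dist_coeffs': array([-0.06205742,  0.        ,  0.        ,  0.        ,  0.        ]), 'camera_from_world': array([[ 8.14069635e-01, -5.80752176e-01, -4.18787927e-03,
        -4.43651547e+02],
       [-3.66743128e-01, -5.08464314e-01, -7.79078635e-01,
         3.03172114e+02],
       [ 4.50322226e-01,  6.35760136e-01, -6.26912229e-01,
         9.39051127e+02],
       [ 0.00000000e+00,  0.00000000e+00,  0.00000000e+00,
         1.00000000e+00]])}
{'t': 0.1, 'joints': array([ 1.19540489e+00,  4.91496046e-01,  1.55936876e+00, -2.76772681e-07,
        1.09169828e+00, -1.05573263e-01]), 'qvel': array([ 0.00035168, -0.00120505, -0.00237376,  0.00026304, -0.00038646,
        0.00035831]), 'tau': array([ 1.92234125e-03, -6.13615823e+01, -2.58604914e+01,  6.93305489e-02,
        4.70457331e-02, -5.46017282e-05]), 'eef_pos': array([166.48425194, 602.20621144, 214.12899214]), 'tcp_rot': array([-3.14062760e+00, -1.02017695e-04,  2.87177456e+00]), 'ft_force': array([ 0.12505296,  0.55234533, -0.0454997 ]), 'moment': array([0.00386155, 0.04071815, 0.01282608]), 'grip_force': 0.0, 'opening': 1.0017100052364847}
```

View pics/top0.png

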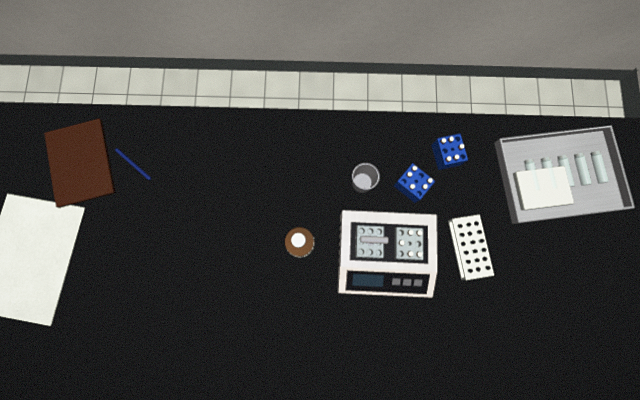

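View pics/side0.png

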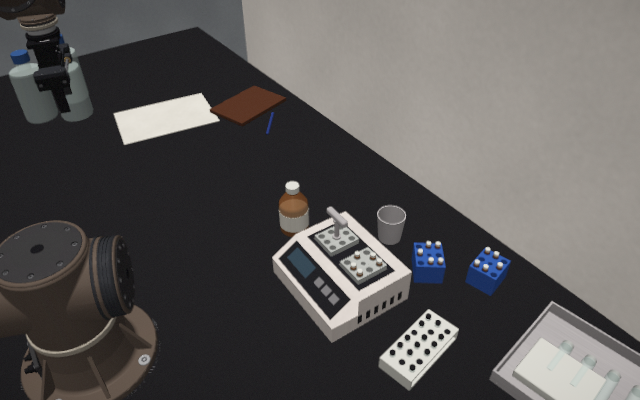

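The top view shows the heater at about (389,254). The T-handle block is in its left (+y) well at (371,240) and the filled block with white caps is in the right well at (409,243). The two blue blocks at (416,182) and (452,149) stand behind the heater and are decoys. Only the block at (371,240) has the T-handle, so that is the one meant. I'll confirm it in an enlarged crop.

Run:
```python
import cv2,numpy as np
a=cv2.imread("pics/top0.png")[200:305,325:450]; b=cv2.imread("pics/side0.png")[190:345,265:420]
a=cv2.resize(a,None,fx=3.2,fy=3.2,interpolation=cv2.INTER_CUBIC);b=cv2.resize(b,None,fx=2.5,fy=2.5,interpolation=cv2.INTER_CUBIC)
h=max(a.shape[0],b.shape[0]);c=np.zeros((h,a.shape[1]+b.shape[1],3),np.uint8)
c[:a.shape[0],:a.shape[1]]=a;c[:b.shape[0],a.shape[1]:]=b
cv2.imwrite("pics/crop1.png",c);print(c.shape)
```

```text
(388, 788, 3)
```

View pics/crop1.png

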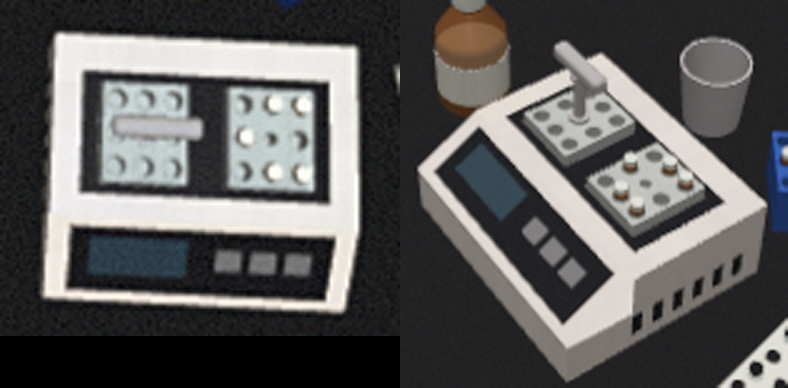

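The crop confirms it: the T-handle bar is over the left-well block, and the filled block with five caps is on the right. Next I'll fit the heater pose from the corners and the bar.

```bash
cat > h.py <<'E'
import cv2,numpy as np
from cell import monitor, viewer, order, env
from scipy.optimize import least_squares
def proj(n,P):
    i=viewer.camera_info(n);T=i["camera_from_world"]
    return cv2.projectPoints(np.float64(P).reshape(-1,1,3),cv2.Rodrigues(T[:3,:3])[0],T[:3,3],i["K"],i["dist_coeffs"])[0].reshape(-1,2)
def ray(n,uv):
    i=viewer.camera_info(n);T=i["camera_from_world"]
    p=cv2.undistortPoints(np.float64(uv).reshape(-1,1,2),i["K"],i["dist_coeffs"])[0,0]
    return -T[:3,:3].T@T[:3,3], T[:3,:3].T@np.r_[p,1]
def atz(n,uv,z):
    o,d=ray(n,uv);return o+d*(z-o[2])/d[2]
def triang(a,b):
    o1,d1=ray("top",a);o2,d2=ray("side",b)
    s=np.linalg.lstsq(np.c_[d1,-d2],o2-o1,rcond=None)[0];return (o1+s[0]*d1+o2+s[1]*d2)/2,np.linalg.norm(o1+s[0]*d1-o2-s[1]*d2)
E
python3 - <<'E'
from h import *
np.set_printoptions(precision=2,suppress=True)
L={"top":[((95,110,85),(342.2,210.3)),((95,-110,85),(436.6,214.4)),((25,75,150),(360,239.7)),((25,15,150),(388.4,240.3))],
"side":[((95,110,85),(346.2,211.2)),((95,-110,85),(411.4,272.8)),((25,75,150),(329,208.8)),((25,15,150),(346.2,225.2))]}
def f(p):
    c,s=np.cos(p[2]),np.sin(p[2]);r=[]
    for n,l in L.items():
        P=[(p[0]+c*a[0]-s*a[1],p[1]+s*a[0]+c*a[1],a[2]) for a,_ in l]
        r.append((proj(n,P)-[u for _,u in l]).ravel())
    return np.concatenate(r)
s=least_squares(f,[500,-150,0.],loss="soft_l1");print(s.x,s.fun.reshape(-1,2))
p=s.x;c,sn=np.cos(p[2]),np.sin(p[2]);print("bar",p[0]+25*c-45*sn,p[1]+25*sn+45*c)
print(triang((373.9,240),(337.6,217)), [atz("top",u,85) for u in((342.2,210.3),(436.6,214.4))],[atz("side",u,85) for u in((346.2,211.2),(411.4,272.8))])
E
```

```text
[ 480.31 -136.05   -0.03] [[ 0.99 -0.67]
 [ 0.61 -0.04]
 [ 0.7  -1.49]
 [ 0.46 -0.66]
 [-1.16 -0.13]
 [-0.4  -0.79]
 [-1.18  0.07]
 [-1.17  0.1 ]]
bar 506.44287931453584 -91.69232376113682
(array([506.6 , -91.42, 148.88]), np.float64(5.528833302249677)) [array([576.43, -26.18,  85.  ]), array([ 572.37, -246.97,   85.  ])] [array([579.89, -30.35,  85.  ]), array([ 571.72, -250.4 ,   85.  ])]
```

```bash
cat >> h.py <<'E'
def sim(rows,p=None,yaw=None):
    s=monitor.state();p=np.array(s["eef_pos"] if p is None else p,float);yaw=s["tcp_rot"][2] if yaw is None else yaw
    for a,b,c,d in np.reshape(rows,(-1,4)):
        cs,sn=np.cos(yaw),np.sin(yaw)
        p=p+150*np.array([a*cs+b*sn,a*sn-b*cs,-c]);yaw-=d*np.pi/2
    return p,yaw
def need(x,y,z,yaw):
    s=monitor.state();p=s["eef_pos"];w=s["tcp_rot"][2];d=(np.array([x,y,z])-p)/150;c,n=np.cos(w),np.sin(w)
    return np.round([d[0]*c+d[1]*n,d[0]*n-d[1]*c,-d[2],(w-yaw)/(np.pi/2)],4)
E
python3 - <<'E'
from h import *
for b in(0,-.05,-.06):
  for a in(-.38,-.4): print(a,b,sim([a,b,0,.0605]*14))
E
```

```text
-0.38 0 (array([634.1143804 ,  27.77266318, 214.12899214]), np.float64(1.5413100734153227))
-0.4 0 (array([658.72649243,  -2.46068146, 214.12899214]), np.float64(1.5413100734153227))
-0.38 -0.05 (array([558.53101879, -33.75761688, 214.12899214]), np.float64(1.5413100734153227))
-0.4 -0.05 (array([583.14313081, -63.99096152, 214.12899214]), np.float64(1.5413100734153227))
-0.38 -0.06 (array([543.41434647, -46.06367289, 214.12899214]), np.float64(1.5413100734153227))
-0.4 -0.06 (array([568.02645849, -76.29701754, 214.12899214]), np.float64(1.5413100734153227))
```

move_arm --moves '[-0.39, -0.08, 0, 0.06, -0.39, -0.08, 0, 0.06, -0.39, -0.08, 0, 0.06, -0.39, -0.08, 0, 0.06, -0.39, -0.08, 0, 0.06, -0.39, -0.08, 0, 0.06, -0.39, -0.08, 0, 0.06, -0.39, -0.08, 0, 0.06, -0.39, -0.08, 0, 0.06, -0.39, -0.08, 0, 0.06]' --claw 60

```text
t: 1.35
eef_pos: [526.5, 151.0, 214.4]
tcp_rot: [-3.141, -0.0, 1.926]
ft_force: [1.3, -0.3, -0.8]
opening: 0.632
grip_force: 0.0
```

```bash
python3 -c "
from h import *
s=monitor.state();print(s['t'],s['eef_pos'],s['tcp_rot'],need(506.5,-91.5,195,1.54))"
```

```text
1.35 [526.50836369 151.01074543 214.37306357] [-3.14137747e+00 -1.40857139e-04  1.92613991e+00] [-1.4693 -0.6875  0.1292  0.2458]
```

move_arm --moves '[-0.31, -0.08, 0.02, 0.05, -0.31, -0.08, 0.02, 0.05, -0.31, -0.08, 0.02, 0.05, -0.31, -0.08, 0.02, 0.05, -0.31, -0.08, 0.02, 0.05, 0, 0, 0, 0, 0, 0, 0, 0]'

```text
t: 2.22
eef_pos: [513.8, -85.2, 199.5]
tcp_rot: [-3.141, -0.0, 1.537]
ft_force: [-0.4, 0.3, -0.3]
opening: 0.632
grip_force: 0.0
```

Run:
```python
from h import *
a=viewer.read_camera("top")[180:300,310:460,::-1];b=viewer.read_camera("side")[150:290,260:430,::-1]
a=cv2.resize(a,None,fx=2.6,fy=2.6,interpolation=2);b=cv2.resize(b,None,fx=2.4,fy=2.4,interpolation=2)
c=np.zeros((340,a.shape[1]+b.shape[1],3),np.uint8);c[:a.shape[0],:a.shape[1]]=a;c[:b.shape[0],a.shape[1]:]=b
cv2.imwrite("pics/c2.png",c)
s=monitor.state();print(a.shape,b.shape,s['t'],s['eef_pos'],s['tcp_rot'],need(506.5,-91.5,131,1.54))
print(proj("side",s["eef_pos"]),proj("side",(506.5,-91.5,150)))
```

```text
(312, 390, 3) (336, 408, 3) 2.325 [513.97594049 -84.4988833  199.6165639 ] [ 3.14158584e+00 -2.22613840e-04  1.53815650e+00] [-0.0483 -0.0483  0.4574 -0.0012]
[[337.40769346 194.41439666]] [[336.23005102 216.86762858]]
```

View pics/c2.png

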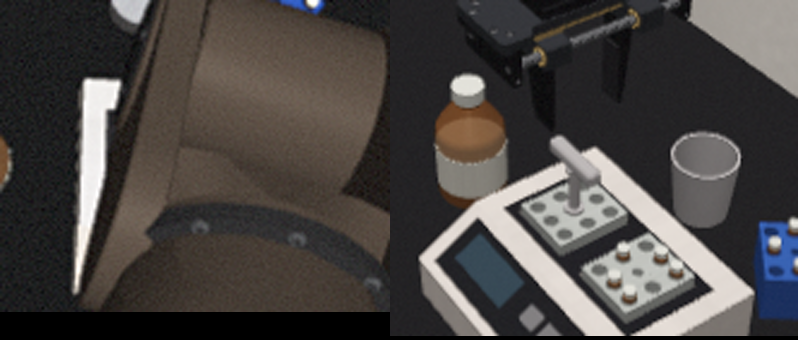

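The side crop shows the open fingertips at about (340,197), straddling the bar at (337,217) across x. The offset agrees with my estimate, so I'll descend.

move_arm --moves '[-0.024, -0.024, 0.03, 0, -0.024, -0.024, 0.1, 0, 0, 0, 0.12, 0, 0, 0, 0.12, 0, 0, 0, 0.087, 0, 0, 0, 0, 0]'

```text
t: 3.08
eef_pos: [506.0, -92.0, 130.3]
tcp_rot: [-3.14, -0.001, 1.537]
ft_force: [0.4, 0.8, -0.7]
opening: 0.632
grip_force: 0.0
```

move_arm --moves '[0, 0, 0, 0, 0, 0, 0, 0, 0, 0, 0, 0]' --claw 22

```text
t: 3.45
eef_pos: [506.5, -92.4, 131.5]
tcp_rot: [3.141, 0.0, 1.537]
ft_force: [0.2, 0.6, 0.6]
opening: 0.372
grip_force: 0.0
```

Run:
```python
from h import *
b=viewer.read_camera("side")[150:290,260:430,::-1]
cv2.imwrite("pics/c3.png",cv2.resize(b,None,fx=4,fy=4,interpolation=2))
s=monitor.state();print(s)
```

```text
{'t': 3.5, 'joints': array([-3.08793969e-01,  4.45259689e-01,  1.91844211e+00,  1.14468143e-04,
        7.77352259e-01, -2.74720446e-01]), 'qvel': array([ 3.07123751e-04,  1.63921307e-03,  1.64874542e-03,  1.04132085e-03,
       -1.61029754e-04,  4.82359699e-05]), 'tau': array([ 1.50046090e-02, -5.16600573e+01, -1.93137735e+01,  4.92955337e-02,
        5.81558375e-02, -1.91989634e-04]), 'eef_pos': array([506.48650744, -92.37362137, 131.37925807]), 'tcp_rot': array([3.14105246e+00, 6.87900897e-05, 1.53664122e+00]), 'ft_force': array([0.03596067, 0.56254678, 0.64099124]), 'moment': array([-0.07179827,  0.11771964,  0.03978166]), 'grip_force': 0.0, 'opening': 0.32861477275823403}
```

View pics/c3.png

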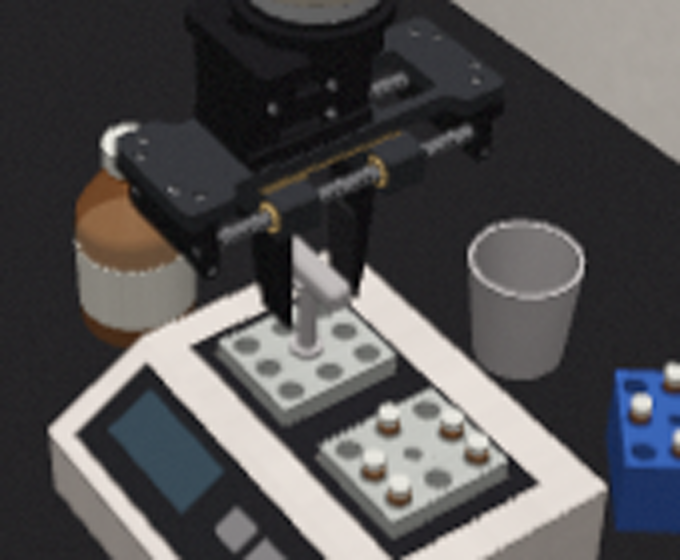

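The picture shows the fingers on both sides of the bar, which is at crop (320,275). Now I'll close in stages.

move_arm --moves '[0, 0, 0, 0, 0, 0, 0, 0]' --claw 19

```text
t: 3.75
eef_pos: [506.4, -92.4, 131.1]
tcp_rot: [3.142, -0.0, 1.537]
ft_force: [-0.1, -0.3, 0.9]
opening: 0.204
grip_force: 0.0
```

move_arm --moves '[0, 0, 0, 0, 0, 0, 0, 0]' --claw 16

```text
t: 4.0
eef_pos: [506.4, -92.3, 131.0]
tcp_rot: [-3.142, -0.0, 1.537]
ft_force: [-0.2, 0.4, -0.1]
opening: 0.173
grip_force: 0.0
```

Well centred, with no side force at 16.5 mm. Now I'll grip.

move_arm --moves '[0, 0, 0, 0, 0, 0, 0, 0, 0, 0, 0, 0]' --claw 0

```text
t: 4.38
eef_pos: [507.0, -92.4, 131.1]
tcp_rot: [3.14, 0.0, 1.537]
ft_force: [5.5, 0.1, -1.1]
opening: 0.148
grip_force: 30.0
```

move_arm --moves '[0.01, 0.003, -0.002, 0, 0.01, 0, -0.003, 0, 0.01, 0, -0.003, 0]'

```text
t: 4.75
eef_pos: [507.0, -89.4, 131.8]
tcp_rot: [-3.141, 0.002, 1.538]
ft_force: [1.6, -13.5, -9.6]
opening: 0.142
grip_force: 30.0
```

move_arm --moves '[0.01, 0, -0.003, 0, 0.01, 0, -0.003, 0]'

```text
t: 5.0
eef_pos: [506.9, -86.5, 132.6]
tcp_rot: [-3.141, 0.002, 1.537]
ft_force: [1.9, -14.2, -9.2]
opening: 0.149
grip_force: 30.0
```

move_arm --moves '[0.01, 0, -0.004, 0, 0.01, 0, -0.004, 0]'

```text
t: 5.25
eef_pos: [506.8, -83.4, 133.5]
tcp_rot: [-3.14, 0.002, 1.537]
ft_force: [2.0, -15.5, -15.2]
opening: 0.146
grip_force: 30.0
```

move_arm --moves '[-0.012, 0, -0.002, 0, -0.012, 0, -0.002, 0, -0.012, 0, -0.002, 0, -0.012, 0, -0.002, 0]'

```text
t: 5.75
eef_pos: [505.9, -87.7, 134.3]
tcp_rot: [-3.138, -0.003, 1.536]
ft_force: [3.8, 11.0, -16.4]
opening: 0.15
grip_force: 30.0
```

move_arm --moves '[-0.012, 0, 0, 0, -0.012, 0, 0, 0, -0.012, 0, 0, 0, -0.012, 0, -0.003, 0]'

```text
t: 6.25
eef_pos: [506.0, -94.2, 136.0]
tcp_rot: [-3.14, -0.003, 1.536]
ft_force: [2.8, 15.1, -3.9]
opening: 0.139
grip_force: 30.0
```

move_arm --moves '[-0.012, 0, -0.005, 0, -0.012, 0, -0.005, 0, -0.012, 0, -0.005, 0]'

```text
t: 6.62
eef_pos: [505.4, -99.5, 137.3]
tcp_rot: [-3.138, -0.004, 1.536]
ft_force: [4.8, 15.1, -16.7]
opening: 0.143
grip_force: 30.0
```

move_arm --moves '[0.014, 0.002, 0, 0, 0.014, 0.002, -0.003, 0, 0.014, 0.002, -0.004, 0, 0.014, 0, -0.004, 0, 0.014, 0, -0.004, 0, 0.014, 0, -0.004, 0, 0.014, 0, -0.004, 0]'

```text
t: 7.5
eef_pos: [507.0, -88.0, 141.0]
tcp_rot: [-3.139, 0.001, 1.537]
ft_force: [-1.2, -12.0, -21.2]
opening: 0.149
grip_force: 30.0
```

move_arm --moves '[0.012, 0, -0.004, 0, -0.014, 0, 0, 0, -0.014, 0, -0.003, 0, -0.014, 0, -0.004, 0, -0.014, 0, -0.004, 0, -0.014, 0, -0.004, 0]'

```text
t: 8.25
eef_pos: [506.8, -94.1, 144.0]
tcp_rot: [-3.139, -0.003, 1.536]
ft_force: [-0.2, 11.8, -19.0]
opening: 0.147
grip_force: 30.0
```

move_arm --moves '[-0.014, 0, -0.001, 0, -0.014, 0, -0.002, 0, -0.012, 0, -0.003, 0, 0.014, 0, 0, 0, 0.014, 0, -0.002, 0, 0.014, 0, -0.003, 0]'

```text
t: 9.0
eef_pos: [507.1, -95.9, 145.6]
tcp_rot: [-3.14, 0.001, 1.537]
ft_force: [-1.5, -6.0, -23.3]
opening: 0.147
grip_force: 30.0
```

move_arm --moves '[0.014, 0, -0.003, 0, 0.014, 0, -0.004, 0, 0.014, 0, -0.004, 0, 0.014, 0, -0.004, 0, 0.014, 0, -0.004, 0]'

```text
t: 9.62
eef_pos: [507.8, -86.3, 148.9]
tcp_rot: [-3.141, 0.002, 1.537]
ft_force: [-1.4, -11.4, -22.3]
opening: 0.145
grip_force: 30.0
```

Run:
```python
from h import *
b=viewer.read_camera("side")[150:290,260:430,::-1]
cv2.imwrite("pics/c4.png",cv2.resize(b,None,fx=4,fy=4,interpolation=2))
```

```text
(no output)
```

View pics/c4.png

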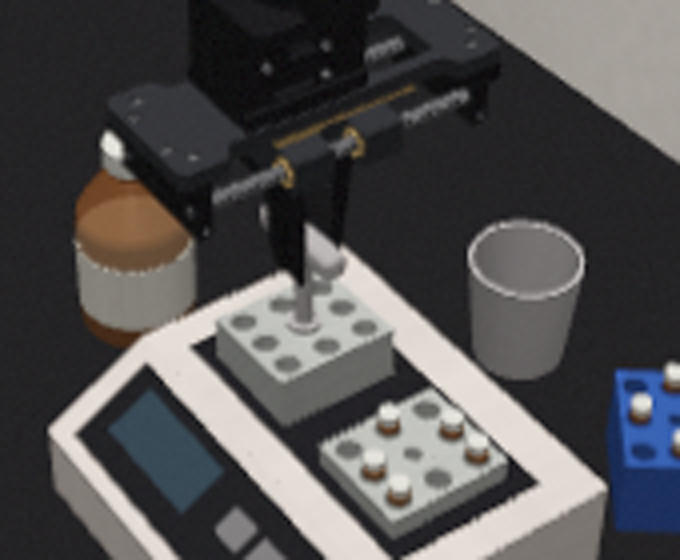

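The block (crop 305,345) has risen well and leans to +y. The heater's corners and the filled block are where they were, so I'll keep rocking.

move_arm --moves '[-0.014, 0, 0, 0, -0.014, 0, -0.002, 0, -0.014, 0, -0.003, 0, -0.014, 0, -0.004, 0, -0.014, 0, -0.004, 0, -0.014, 0, -0.004, 0, -0.014, 0, -0.004, 0]'

```text
t: 10.55
eef_pos: [507.2, -98.0, 152.1]
tcp_rot: [-3.141, -0.003, 1.536]
ft_force: [-0.2, 12.3, -18.0]
opening: 0.147
grip_force: 30.0
```

move_arm --moves '[0.014, 0, 0, 0, 0.014, 0, -0.002, 0, 0.014, 0, -0.003, 0, 0.014, 0, -0.004, 0, 0.014, 0, -0.004, 0, 0.014, 0, -0.004, 0]'

```text
t: 11.3
eef_pos: [507.7, -87.9, 154.2]
tcp_rot: [-3.141, 0.001, 1.537]
ft_force: [-1.7, -10.1, -26.3]
opening: 0.145
grip_force: 30.0
```

move_arm --moves '[0.012, 0, 0, 0, -0.014, 0, 0, 0, -0.014, 0, 0, 0, -0.014, 0, -0.002, 0, -0.014, 0, -0.003, 0, -0.014, 0, -0.003, 0, -0.014, 0, -0.003, 0]'

```text
t: 12.18
eef_pos: [507.5, -96.3, 156.7]
tcp_rot: [-3.142, -0.003, 1.536]
ft_force: [0.3, 11.7, -14.1]
opening: 0.143
grip_force: 30.0
```

move_arm --moves '[-0.014, 0, -0.003, 0, 0.014, 0, 0, 0, 0.014, 0, -0.002, 0, 0.014, 0, -0.003, 0, 0.014, 0, -0.003, 0]'

```text
t: 12.8
eef_pos: [508.7, -92.8, 159.4]
tcp_rot: [3.138, 0.003, 1.537]
ft_force: [-2.8, -3.6, 1.5]
opening: 0.143
grip_force: 30.0
```

move_arm --moves '[0.004, 0, -0.004, 0, 0, 0, -0.004, 0, 0, 0, 0, 0]'

```text
t: 13.18
eef_pos: [508.4, -91.6, 159.9]
tcp_rot: [3.14, 0.001, 1.537]
ft_force: [-1.3, -5.1, -9.2]
opening: 0.146
grip_force: 30.0
```

move_arm --moves '[-0.004, 0, -0.01, 0, 0, 0, -0.01, 0, 0, 0, -0.01, 0, 0, 0, 0, 0]'

```text
t: 13.68
eef_pos: [508.2, -91.4, 164.4]
tcp_rot: [3.14, 0.0, 1.537]
ft_force: [-0.4, 0.7, -4.0]
opening: 0.148
grip_force: 30.0
```

Run:
```python
from h import *
b=viewer.read_camera("side")[140:280,260:430,::-1]
cv2.imwrite("pics/c5.png",cv2.resize(b,None,fx=4,fy=4,interpolation=2))
print(monitor.state())
```

```text
{'t': 13.725, 'joints': array([-3.06163154e-01,  4.00106880e-01,  1.88230143e+00,  4.87370262e-04,
        8.58092671e-01, -2.72210766e-01]), 'qvel': array([-1.24649412e-03,  3.62333841e-03,  3.37434265e-03, -8.83387582e-04,
       -9.81380313e-05, -2.31502753e-03]), 'tau': array([-6.72565046e-03, -5.26965415e+01, -2.24810350e+01,  7.17077334e-02,
        6.52134279e-02,  1.95086330e-03]), 'eef_pos': array([508.05740178, -91.37888365, 164.24251362]), 'tcp_rot': array([ 3.14044200e+00, -6.20065555e-05,  1.53652549e+00]), 'ft_force': array([ 0.3983183 ,  0.30406935, -4.2618221 ]), 'moment': array([-0.12437293,  0.04745326,  0.03467138]), 'grip_force': 29.987525045871735, 'opening': 0.14175857250567128}
```

View pics/c5.png

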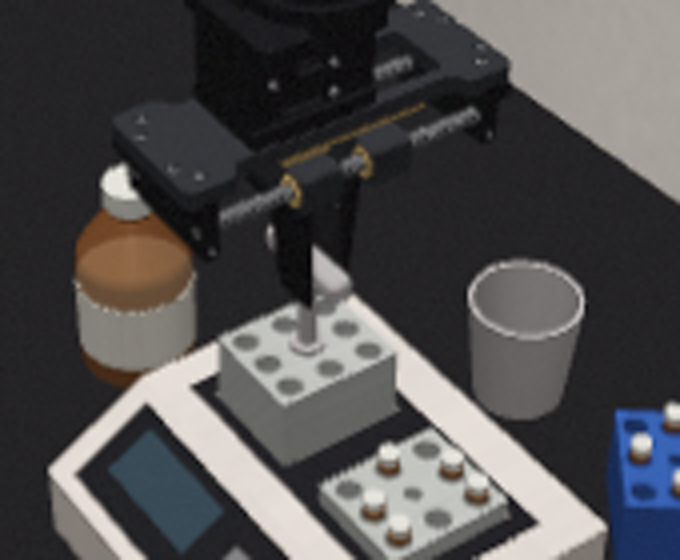

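The picture shows the block off the springs (wrist load is −4.2 N, its own weight), with the heater and filled block unchanged. Next I'll estimate the block's tilt from its upper-face corners: left (218,340), front (288,400) and right (396,352).

```bash
cat >> h.py <<'E'
def tilt(crop,x0,y0,sc,barpos):
    uv=np.array(crop,float)/sc+[x0,y0]
    M=np.array([(-35,30,50),(-35,-30,50),(35,-30,50)])-[0,0,105.]
    def f(p):
        c,s=np.cos(p[3]),np.sin(p[3]);R=np.array([[1,0,0],[0,c,-s],[0,s,c]])
        a=-.034;Z=np.array([[np.cos(a),-np.sin(a),0],[np.sin(a),np.cos(a),0],[0,0,1]])
        q=M@(Z@R).T+barpos+p[:3]
        return np.r_[(proj("side",q)-uv).ravel(),p[:3]*[.15,.15,.15]]
    s=least_squares(f,[0,0,0,0.]);return s.x,s.fun
E
python3 - <<'E'
from h import *
np.set_printoptions(precision=3,suppress=True)
print(tilt([(218,340),(288,400),(396,352)],260,140,4,np.array([508.1,-91.4,164.2+19])))
print("before",tilt([(219,349),(289,402),(395,360)],260,150,4,np.array([506.5,-92.4,131.1+19])))
E
```

```text
(array([-0.679,  0.706, -1.939, -0.057]), array([ 0.134, -0.108, -0.912,  0.767,  0.85 , -0.746, -0.102,  0.106,
       -0.291]))
before (array([ 0.261,  2.429, -0.166, -0.101]), array([ 0.367, -0.166, -1.026,  1.64 ,  0.748, -1.468,  0.039,  0.364,
       -0.025]))
```

move_arm --moves '[-0.007, 0, 0, 0, 0, 0, 0, 0, 0, 0, -0.02, 0, 0, 0, -0.03, 0, 0, 0, -0.04, 0, 0, 0, -0.04, 0, 0, 0, -0.04, 0, 0, 0, -0.025, 0, 0, 0, 0, 0, 0, 0, 0, 0]'

```text
t: 14.98
eef_pos: [507.6, -92.5, 192.9]
tcp_rot: [-3.141, -0.0, 1.537]
ft_force: [0.3, 0.9, -4.1]
opening: 0.146
grip_force: 30.0
```

Run:
```python
from h import *
ims=[viewer.read_camera("side")[120:270,270:420].astype(float) for _ in range(4)]
b=np.mean(ims,0)[:,:,::-1].astype(np.uint8)
s=monitor.state();print(s['t'],s['eef_pos'],s['ft_force'],s['moment'])
B=cv2.resize(b,None,fx=4,fy=4,interpolation=2)
# overlay predicted upright block edges (green)
g=np.array(s['eef_pos'])+[0,0,19];a=-.034
def q(P):
    P=np.array(P,float)-[0,0,105];Z=np.array([[np.cos(a),-np.sin(a),0],[np.sin(a),np.cos(a),0],[0,0,1]])
    return ((proj("side",P@Z.T+g)-[270,120])*4+1.5)
for z in(0,50):
    c=q([(-35,30,z),(-35,-30,z),(35,-30,z)]);print(z,c.round(0).tolist())
    for u in c: cv2.circle(B,tuple(int(v) for v in u),2,(0,255,0),-1)
cv2.imwrite("pics/c6.png",B)
```

```text
15.175 [507.67938695 -92.53874879 192.85269972] [-0.09887445  0.11043165 -3.93068716] [-0.1355419   0.03791789 -0.02740866]
0 [[180.0, 445.0], [245.0, 514.0], [358.0, 459.0]]
50 [[178.0, 372.0], [245.0, 440.0], [362.0, 386.0]]
```

View pics/c6.png

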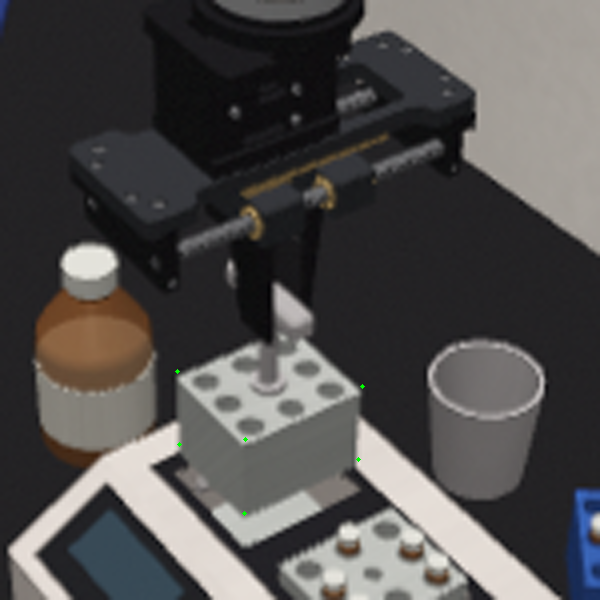

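The lifted block sits on the predicted upright corners to within about 1 camera pixel. It hangs about 22 mm above its own well, and the heater and its neighbours look unchanged. I'll hand it in.

```bash
python3 -c "
from cell import order
print(order.job_done())"
```

```text
the job is handed in; nothing more can be done
None
```

The stuck block was rocked free and handed in after about 15 s; it's held by its T-handle, upright to about 0.02 rad and still, about 22 mm above its left well, and the heater, filled block, bottle and beaker looked unmoved in the camera views (the vial rack was out of shot in the later ones).

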